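# Square up a clock case corner and hold it

### The arm

A 6-joint arm with a two-finger parallel gripper is mounted at the origin on the work surface. World frame = base frame: x ahead of the robot, y to its left, z up, the work surface at z = 0. Lengths are in m, angles in rad, forces in N, time in s.
With the tool pointing down it reaches from about 0.375 to 0.9 m from the base axis. Payload 3.1 kg.
Tool frame: the origin (TCP) lies at the very end of the fingers, on their centre line; the grasp point (between the pads) lies 19 mm behind it; z points along the fingers, y is the line along which they close (so a half turn about z gives the same grasp; the last joint's range is limited). The gripper opens to 87 mm and grips with 3 to 60 N. Pads are 19 mm wide; open, the fingers measure 117 mm over their backs; the gripper's body (75 mm by 190 mm) begins 51 mm behind the grasp point.
Start: joints at [-1.278, 0.527, 1.433, -0, 1.181, -0.178], TCP at [0.284, -0.557, 0.223] pointing down, gripper open.
Joint ranges: [-3.08, 3.08], [-0.75, 2.2], [0.22, 2.44], [-1.43, 4.57], [0, 2.65], [-2.85, 2.85]. Speed limits (rad/s): [2.79, 2.79, 3.14, 3.14, 3.14, 3.14].

### API

Orientations are given as a unit quaternion [w, x, y, z].
In Python, from station import env gives the robot as it stands.
- The arm moves only by the tool jog_arm, never from a script. Its argument "commands" is text: rows parted by semicolons, each of 7 numbers parted by spaces: the shift along the tool's x, y, z scaled (see below), then the turn, a rotation vector about the tool's x, y, z scaled (see below), then the closure, from 0 (fully open) to 1 (shut). A call has 1 to 10 rows; each row shifts and turns the commanded pose from where the row before left it, along the tool's axes as they then stand; what a row does not reach is not made up. The controller multiplies each number of a shift by 60 mm and each number of a turn by 0.15 rad. A row lasts 1/8 s, in which the tool goes at most 62.5 mm and 10.7 degrees, less where a joint would pass 70% of its speed; a pose out of reach is approached as far as the arm can. A call with a number of a shift or a turn outside -1 to 1 is refused whole. A call with a gripper value outside its range is refused whole. The fingers move at their own pace and stop on an object; "squeeze" is the grip in N (left out, the last holds). Time passes only in rows, so rows that do not move let the fingers close. It gives the time, the measured TCP pose, the force, the opening and the grip force at its end, in the units of the state.
- env.state(): the state, without advancing time (a new reading comes with each control period).
- env.read_camera(name): name is "side" or "top"; returns a dict with "frame" (420x560x3 uint8, red, green, blue), "z_map" (420x560 float32, m along the optical axis (not along the pixel's ray), 0 where there is no reading), "intrinsics" (3x3 intrinsics, pixels), "dist" ([k1, k2, p1, p2, k3] as OpenCV has them; the pictures are not rectified), "eye" and "orientation" of the camera in the world. Camera axes: x right, y up, looking along -z (the intrinsics and any distortion apply to the point x, -y, -z); pixel columns grow to the right and rows downward; lengths in m; the calibration is good to about 2 mm. A picture is of the moment at which its call begins.
- env.finish_job(): hands the job in; it is judged then, once.
Trained networks look in a picture, given as the dict that the camera call returned (one of the last four; its "shot" number tells which), for a name from the list of things; names that differ only in an ending like _2 or _b are one class to them, and where a whole thing is asked for, a point or a joint stands for the part that bears it (a point fixed in the world has none). Each returns a list of dicts, best first, with "p" (0 to 1); they miss things now and then, are a little off and sometimes report something else, mostly with a low value. They report only what shows in the picture. A call takes as long as a camera call. They do not tell look-alikes from the thing itself.
- env.spot_in(name, picture): "uv" ([column, row] in pixels, amid what is visible of it).
The state is a dict: "t": time; "qpos": joint angles; "dq": joint speeds; "joint_efforts": joint torques, N m; "ee_pos": TCP position; "orientation": TCP orientation; "contact_force": force on the tool from outside, world axes, zero at the start; "ft_torque": the same for the moment, N m; "grip_width": finger opening in m; "grip_force": force on a finger pad.
Only numpy, scipy, OpenCV 4.12 (cv2) and the standard library are available. Lean on these libraries where they do the work, as an engineer would, in place of code of your own. Each camera call takes 0.05 s, during which the arm holds its last target. There are 200 camera calls.

### The job

The side of the clock case on the plywood board leans in at its corner pin. Pick up the aluminium square by its red grip, set it down flat inside the corner and press it home so that its legs lie flush against both the sill and the side and the side stands square to the sill; finish while still gripping the square and pressing it steadily against both faces at once. Leave the oil bottle, the tin, the loupe and the screwdriver where they are.

Things in the scene. Friction and masses are not known exactly. Their poses are not given: they have to be found in the camera images.
- square: Loose flat L of aluminium, 14 mm thick, about 0.26 kg (varies), with a red grip on its diagonal brace; starts flat on the bench. Origin: the outer corner of the L, at the underside; x and y run along the outer faces of the two legs, z up. Legs 110 mm long, 22 mm wide; the outer corner is notched away by 8 mm. The face y = 0 goes to the sill, the face x = 0 to the side.
- grip (a point): Middle of the square's upright red grip block, at (42, 42, 34) mm of the square: 16 mm thick (its faces look along the bisector of the square's x and y), 56 mm long across the bisector, from 14 to 50 mm above the underside. Axes as the square's.
- sill: Fixed wooden sill of the case, 188 x 18 x 32 mm high, on a fixed 12 mm plywood board (-35 to 170 mm in x, -35 to 155 in y). Origin: the inner corner of the case, on the board's top; x runs along the sill's inner face (-18 to 170 mm), y from that face into the case, z up. With the square home, its origin and axes lie on these.
- side: Wooden side rail of the clock case, 135 mm long, 18 mm thick, 32 mm high, standing on the board and pivoting about a vertical axis through the inner corner. Origin: the inner corner, at the board's top; y runs along its inner face (from 3 to 138 mm), x from that face into the case, z up. Rubbing on it can carry much of a push along its face.
- pivot (a joint): Angle of the side about its pivot, rad: 0 = square to the sill, negative = leaning in over the corner (acute; it starts at -0.08 to -0.22), positive = opened past square. It is stiff and stays where it is pushed: friction about 0.2 N m, no spring and no stop at square (it turns up to 0.3 either way).
- oil: Amber oil bottle, 36 mm across, 65 mm high, loose on the bench; origin under its centre. Leave alone.
- tin: Low white jar with a steel lid, 60 mm across, 30 mm high, loose on the bench; origin under its centre. Leave alone.
- loupe: Black eyepiece loupe, 36 mm across at its foot, 31 mm high, loose on the bench; origin under its centre. Leave alone.
- driver: Screwdriver, 180 mm long, with a yellow handle, lying on the bench along its own x axis. Leave alone.
Not all that is in view belongs to the job. Several things have the shape of the square; the one meant has the colours described above.

How it is judged:
On the way:
1. the square is picked up off the bench in the fingers (height (world z) of square above 0.015 m and contact force between the fingers and square above 2 N), for 0.2 s.
At the end, for the whole second after the job is handed in: Gripped (over 2 N), the square presses sill and side with over 1.5 N each; side within 0.025 rad of square, square within 0.03 rad of the sill, its corner within 5 mm of the case corner, level (0.05 rad), 4 mm below to 12 mm above the board top, still (0.01 m/s) (contact force between the fingers and square above 2 N and contact force between square and sill above 1.5 N and contact force between square and side above 1.5 N and value of joint pivot between -0.025 and 0.025 rad and angle between the x axis of square and the x axis of sill, either way round below 0.03 rad and horizontal distance between square and sill below 0.005 m and z of square in the frame of sill between -0.004 and 0.012 m and angle between square's own z axis and vertical below 0.05 rad and linear speed of square below 0.01 m/s); the arm keeps its last pose, push and grip.
It fails at once if a bystander (oil) is moved by more than 25 mm (distance of oil from where it was at the start of the episode above 0.025 m).
It fails at once if a bystander (tin) is moved by more than 25 mm (distance of tin from where it was at the start of the episode above 0.025 m).
It fails at once if a bystander (loupe) is moved by more than 25 mm (distance of loupe from where it was at the start of the episode above 0.025 m).
It fails at once if a bystander (driver) is moved by more than 25 mm (distance of driver from where it was at the start of the episode above 0.025 m).
It also fails if it takes over 40 s, if anything falls off the work surface, if the arm or the gripper's body presses on something with over 40 N, if the wrist force passes 120 N, or if a joint passes its speed limit or range.

## Working session

There is one attempt and no reset: what is moved stays moved. The work goes in short steps, Python scripts to look and compute and a tool call to move; the robot and the scene stay as the last step left them, time stands still between calls to the robot, and variables do not carry over. Pictures are saved under pics/ and viewed, at most 10 in all, crops included, and the job is handed in when it is done.

Besides the shell and the picture viewer there is one more tool, called after "Request:" in YAML: its name, and indented under it one key for each argument. jog_arm: Moves the arm, as the interface text tells. Its arguments: {"type":"object","properties":{"commands":{"type":"string"},"squeeze":{"type":"number"}},"required":["commands"]}

```bash
mkdir -p pics
cat > h.py <<'E'
from station import env
import numpy as np, cv2
from scipy.spatial.transform import Rotation as R
def rot(q): return R.from_quat([q[1],q[2],q[3],q[0]]).as_matrix()
def ray(p,uv):
    u=cv2.undistortPoints(np.array(uv,float).reshape(-1,1,2),np.array(p["intrinsics"]),np.array(p["dist"]))[:,0]
    d=np.c_[u[:,0],-u[:,1],-np.ones(len(u))]
    return np.array(p["eye"]),d@rot(p["orientation"]).T
def at_z(p,uv,z):
    e,d=ray(p,uv); return e+d*((z-e[2])/d[:,2])[:,None]
def dep(p,uv):
    e,d=ray(p,uv); uv=np.array(uv).reshape(-1,2).round().astype(int)
    return e+d*p["z_map"][uv[:,1],uv[:,0]][:,None]
def proj(p,X):
    c=(np.atleast_2d(X)-np.array(p["eye"]))@rot(p["orientation"]); c=c*[1,-1,-1]
    return cv2.projectPoints(c,np.zeros(3),np.zeros(3),np.array(p["intrinsics"]),np.array(p["dist"]))[0][:,0]
def save(n,im): cv2.imwrite("pics/"+n,np.ascontiguousarray(im[:,:,::-1]))
E
python3 - <<'E'
from h import *
for c in ("top","side"):
    p=env.read_camera(c); save(c+"1.png",p["frame"])
    print(c,p["eye"],p["orientation"])
    for n in ["square","grip","sill","side","oil","tin","loupe","driver"]:
        for r in env.spot_in(n,p)[:3]:
            print(n,round(r["p"],2),np.round(r["uv"]),dep(p,[r["uv"]]).round(3))
print(env.state())
E
```

```text
top [ 0.46670414 -0.04529179  0.9853658 ] [-0.70315158 -0.03939772  0.03894762  0.70887852]
square 0.93 [228. 265.] [[ 0.41   0.093 -0.002]]
square 0.9 [152. 274.] [[0.387 0.281 0.007]]
square 0.62 [163. 217.] [[0.53  0.255 0.01 ]]
grip 0.96 [165. 217.] [[0.531 0.252 0.004]]
grip 0.79 [227. 268.] [[0.403 0.094 0.001]]
grip 0.55 [151. 271.] [[ 0.396  0.288 -0.   ]]
sill 0.69 [376. 196.] [[ 0.575 -0.273  0.044]]
side 0.87 [341. 221.] [[ 0.516 -0.187  0.043]]
oil 0.78 [207. 128.] [[0.744 0.139 0.06 ]]
tin 0.73 [131. 145.] [[0.712 0.337 0.031]]
loupe 0.48 [416. 251.] [[ 0.441 -0.371  0.034]]
loupe 0.23 [447. 208.] [[ 0.545 -0.46   0.021]]
driver 0.93 [449. 210.] [[ 0.542 -0.465  0.024]]
driver 0.45 [342. 226.] [[ 0.504 -0.189  0.044]]
side [ 0.36182704 -0.95738256  0.62024042] [ 0.86928748  0.47832414 -0.06645124 -0.10549658]
square 0.8 [243. 172.] [[0.535 0.245 0.016]]
square 0.55 [214. 203.] [[0.418 0.07  0.014]]
square 0.44 [311. 176.] [[0.735 0.13  0.038]]
grip 0.75 [242. 172.] [[0.532 0.252 0.012]]
grip 0.74 [194. 172.] [[0.374 0.263 0.027]]
grip 0.68 [212. 197.] [[0.415 0.089 0.024
[... 407 characters left out ...]
0.013]]
{'t': 0.9, 'qpos': array([-1.27850552e+00,  5.27429645e-01,  1.43268436e+00, -8.40983361e-06,
        1.18136410e+00, -1.78522904e-01]), 'dq': array([0.00108062, 0.00037897, 0.00069748, 0.00113507, 0.00112388,
       0.00168511]), 'joint_efforts': array([ 4.33445020e-04, -4.40002334e+01, -1.76988351e+01,  6.33685640e-02,
        5.02212031e-02, -2.23623266e-05]), 'ee_pos': array([ 0.28351857, -0.55699377,  0.22259666]), 'orientation': array([ 5.74024190e-05,  9.72419154e-01,  2.33240189e-01, -6.27663675e-07]), 'contact_force': array([0.03597208, 0.28783015, 0.74111867]), 'ft_torque': array([ 0.0767921 , -0.03900552,  0.02815586]), 'grip_force': 0.0, 'grip_width': 0.08695602257731899}
```

View pics/top1.png

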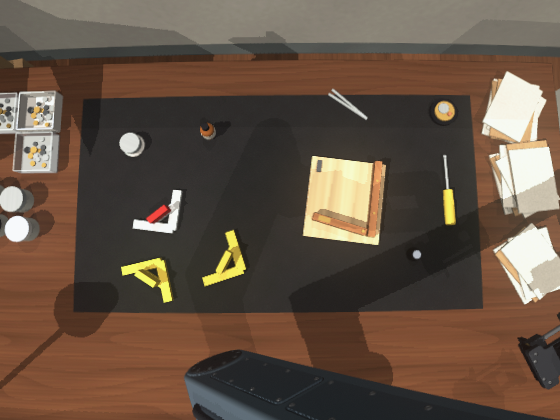

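Run:
```python
from h import *
p=env.read_camera("top");a=p["frame"][195:310,120:270]
save("crop1.png",cv2.resize(a,None,fx=5,fy=5,interpolation=cv2.INTER_CUBIC)[:590])
```

```text
(no output)
```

View pics/crop1.png

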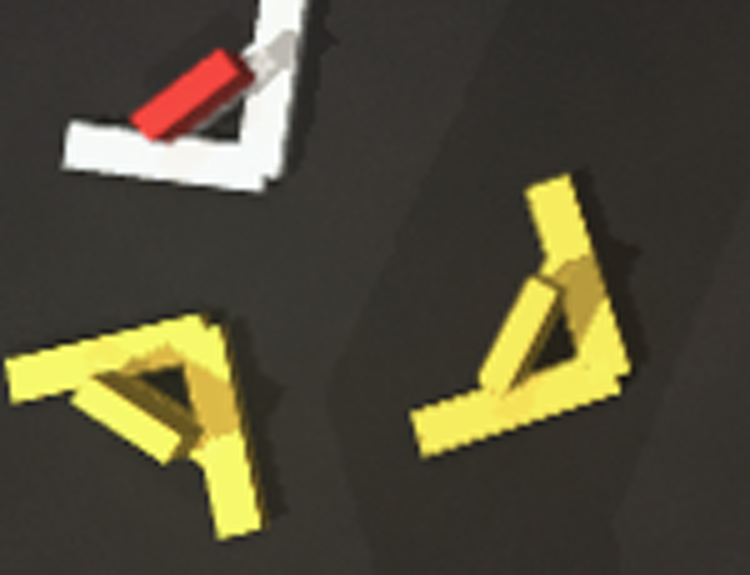

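The top view shows three L shapes: aluminium with a red grip at (160,213), yellow at (148,275) and yellow at (228,262). I choose the aluminium one with the red grip, and the crop confirms it. The case corner is near (375,235): the sill runs up the picture (+x) and the side runs left, leaning in.

Run:
```python
from h import *
p=env.read_camera("top");q=env.read_camera("side")
a=cv2.resize(p["frame"][150:250,295:395],(400,400),interpolation=cv2.INTER_CUBIC)
b=cv2.resize(q["frame"][215:315,225:325],(400,400),interpolation=cv2.INTER_CUBIC)
c=cv2.resize(q["frame"][145:195,185:285],(800,200)[:2] and (400,200),interpolation=cv2.INTER_CUBIC)
d=cv2.resize(p["frame"][185:235,125:225],(400,200),interpolation=cv2.INTER_CUBIC)
save("crop2.png",np.vstack([np.hstack([a,b]),np.hstack([d,c])]))
np.savez("shots.npz",p=p["frame"],q=q["frame"])
import pickle;pickle.dump((dict(p),dict(q)),open("s.pkl","wb"))
```

```text
(no output)
```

View pics/crop2.png

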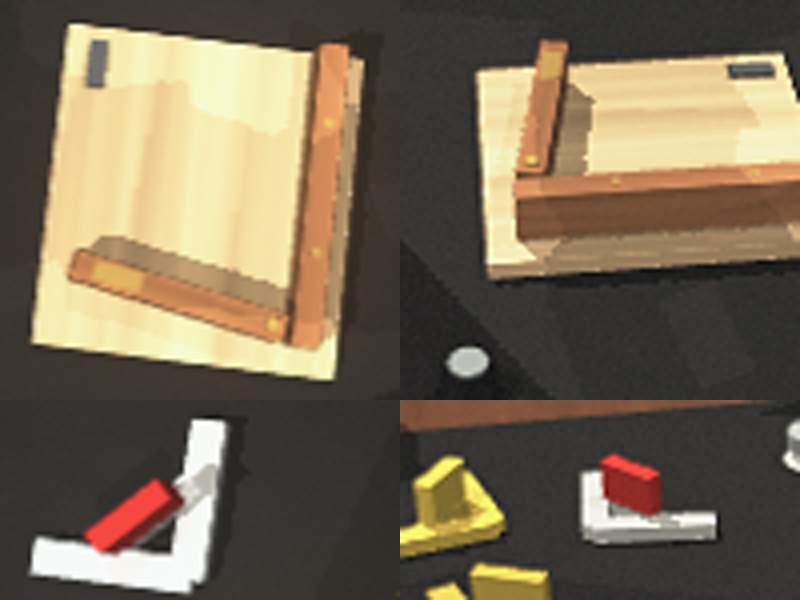

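```bash
cat > fit.py <<'E'
from h import *
import pickle
from scipy.optimize import minimize
S=4
def box(x0,x1,y0,y1,z0,z1): return np.array([[x,y,z] for x in(x0,x1) for y in(y0,y1) for z in(z0,z1)])/1000.
s=np.sqrt(.5)
gripb=np.array([[42+s*(a+b),42+s*(a-b),z] for a in(-8,8) for b in(-28,28) for z in(14,50)])/1000
SQ=[box(8,110,0,22,0,14),box(0,22,8,110,0,14),gripb]
BD=[box(-35,170,-35,155,-12,0),box(-18,170,-18,0,0,32)]
def place(P,v):
    c,n=np.cos(v[2]),np.sin(v[2]); return P@np.array([[c,n,0],[-n,c,0],[0,0,1]])+[v[0],v[1],v[3]]
def sil(cam,parts,v,roi):
    x0,x1,y0,y1=roi; m=np.zeros(((y1-y0)*S,(x1-x0)*S),np.uint8)
    for P in parts:
        u=(proj(cam,place(P,v))-[x0,y0]+.5)*S
        cv2.fillConvexPoly(m,np.round(cv2.convexHull(u.astype(np.float32))*16).astype(np.int32),1,shift=4)
    return cv2.resize(m.astype(np.float32),(x1-x0,y1-y0),interpolation=cv2.INTER_AREA)
def fit(obs,parts,v0,fz=None):
    def cost(d):
        v=np.array(v0,float)+np.array(list(d)+[0]*(4-len(d)))*np.array([.01,.01,.1,.01])
        return sum(np.abs(sil(c,parts,v,r)-m).sum() for c,m,r in obs)
    n=3 if fz else 4
    best=minimize(cost,np.zeros(n),method="Nelder-Mead",options=dict(initial_simplex=np.vstack([np.zeros(n),np.eye(n)]),maxiter=500))
    return np.array(v0,float)+np.array(list(best.x)+[0]*(4-n))*np.array([.01,.01,.1,.01]),best.fun
def masks(cam,roi,kind):
    x0,x1,y0,y1=roi;f=cam["frame"][y0:y1,x0:x1].astype(int)
    if kind=="sq": m=(f.max(2)>110)
    else: m=(f[:,:,0]-f[:,:,2]>22)
    n,l,st,_=cv2.connectedComponentsWithStats(m.astype(np.uint8))
    k=1+np.argmax(st[1:,4]); return (l==k).astype(np.float32)
E
python3 - <<'E'
from fit import *
p,q=pickle.load(open("s.pkl","rb"))
rs={"sq":[(p,(125,195,183,238)),(q,(225,267,150,186))],"bd":[(p,(295,395,150,250)),(q,(225,350,215,300))]}
for k,parts,v0 in (("sq",SQ,[.495,.22,-.1,.0]),("bd",BD,[.49,-.255,-.07,.012])):
    o=[(c,masks(c,r,k),r) for c,r in rs[k]]
    print(k,"pix",[m.sum() for _,m,_ in o])
    for name,oo,fz in (("both",o,None),("both z fixed",o,1),("top",o[:1],1),("side",o[1:],1)):
        v,f=fit(oo,parts,v0,fz); print(name,v.round(4),round(float(f),1))
b=p
a,e=at_z(p,[[295+86/4-.4,150+250/4-.4],[295+286/4-.4,150+307/4-.4]],.044)[:,:2]
print(a,e,"side inner edge dir from +y:",np.arctan2(-(a-e)[0],(a-e)[1]))
E
```

```text
sq pix [np.float32(899.0), np.float32(482.0)]
both [ 4.891e-01  2.268e-01 -1.303e-01 -2.000e-04] 201.1
both z fixed [ 0.4892  0.2261 -0.1288  0.    ] 202.3
top [ 0.4893  0.2269 -0.1347  0.    ] 138.7
side [ 0.486   0.2281 -0.1379  0.    ] 39.9
bd pix [np.float32(6214.0), np.float32(4482.0)]
both [ 0.4956 -0.2527 -0.1313  0.0128] 408.1
both z fixed [ 0.4958 -0.2527 -0.1315  0.012 ] 417.2
top [ 0.4969 -0.2534 -0.1278  0.012 ] 165.5
side [ 0.4936 -0.2519 -0.1308  0.012 ] 160.5
[ 0.53752273 -0.12725654] [ 0.50185132 -0.24795906] side inner edge dir from +y: -0.2873523788117433
```

```bash
cat >> h.py <<'E'
def go(target,st=None):
    st=st or env.state(); d=rot(st["orientation"]).T@(np.array(target)-st["ee_pos"])
    return (d/.06).round(2)
def yaw(): 
    m=rot(env.state()["orientation"]); return np.degrees(np.arctan2(m[1,0],m[0,0]))
E
python3 - <<'E'
from fit import *
p,q=pickle.load(open("s.pkl","rb"))
o=[]
for c,r in ((p,(125,195,183,238)),(q,(225,267,150,186))):
    f=c["frame"][r[2]:r[3],r[0]:r[1]].astype(int); o.append((c,((f[:,:,0]-f[:,:,1])>60).astype(np.float32),r))
for oo,fz in((o,None),(o,1),(o[:1],1),(o[1:],1)):
    v,f=fit(oo,[gripb],[.488,.227,-.13,0],fz); print(v.round(4),f,"grip",place(np.array([[.042,.042,.034]]),v).round(4))
print(yaw(),go([.536,.263,.223]),env.state()["t"])
E
```

```text
[ 0.4873  0.2313 -0.1743 -0.0015] 68.125 grip [[0.536  0.2654 0.0325]]
[ 0.4872  0.2294 -0.1563  0.    ] 67.6875 grip [[0.5353 0.2644 0.034 ]]
[ 0.4897  0.2273 -0.1431  0.    ] 44.0625 grip [[0.5373 0.2629 0.034 ]]
[ 0.4837  0.2327 -0.2278  0.    ] 14.8125 grip [[0.5341 0.2641 0.034 ]]
26.973824409335574 [ 9.950e+00 -1.027e+01 -1.000e-02] 1.05
```

Request:
jog_arm:
  commands: "0.66 -0.68 0 0 0 0 0;0.66 -0.68 0 0 0 0 0;0.66 -0.68 0 0 0 0 0;0.66 -0.68 0 0 0 0 0;0.66 -0.68 0 0 0 0 0;0.66 -0.68 0 0 0 0 0;0.66 -0.68 0 0 0 0 0;0.66 -0.68 0 0 0 0 0;0.66 -0.68 0 0 0 0 0;0.66 -0.68 0 0 0 0 0"

```text
t: 2.3
ee_pos: [0.4521, -0.012, 0.2229]
orientation: [0.0, 0.972, 0.233, 0.001]
contact_force: [0.4, -0.5, 0.4]
grip_width: 0.0869
grip_force: 0.0
```

Request:
jog_arm:
  commands: "0.66 -0.68 0 0 0 0 0;0.66 -0.68 0 0 0 0 0;0.66 -0.68 0 0 0 0 0;0.66 -0.69 0 0 0 0 0;0.66 -0.7 0 0 0 -1 0;0 0 0 0 0 -1 0;0 0 0 0 0 -1 0;0 0 0 0 0 -1 0;0 0 0 0 0 -1 0;0 0 0 0 0 -1 0"

```text
t: 3.55
ee_pos: [0.5345, 0.2595, 0.2226]
orientation: [0.0, 0.773, 0.635, 0.0]
contact_force: [0.4, 0.0, 0.4]
grip_width: 0.0866
grip_force: 0.0
```

Request:
jog_arm:
  commands: "0 0 0 0 0 -1 0;0 0 0 0 0 -1 0;0 0 0 0 0 -1 0;0 0 0 0 0 -1 0;0 0 0 0 0 -1 0;0 0 0 0 0 -0.7 0;0 0 0 0 0 0 0;0 0 0 0 0 0 0"

```text
t: 4.55
ee_pos: [0.5345, 0.2595, 0.2226]
orientation: [0.0, 0.443, 0.897, 0.0]
contact_force: [0.5, 0.8, -0.3]
grip_width: 0.0874
grip_force: 0.0
```

Run:
```python
from h import *
st=env.state();print(st["t"],st["ee_pos"],yaw(),go([.536,.2635,.02]))
```

```text
4.55 [0.53448542 0.25949299 0.22258291] 127.44045273486795 [0.04 0.06 3.38]
```

Request:
jog_arm:
  commands: "0.04 0.06 0.8 0 0 0 0;0 0 0.8 0 0 0 0;0 0 0.8 0 0 0 0;0 0 0.6 0 0 0 0;0 0 0.36 0 0 0 0;0 0 0 0 0 0 0"

```text
t: 5.3
ee_pos: [0.5346, 0.2632, 0.0192]
orientation: [-0.002, 0.442, 0.897, -0.001]
contact_force: [-0.2, 0.2, -0.3]
grip_width: 0.0872
grip_force: 0.0
```

Request:
jog_arm:
  commands: "0 0 0 0 0 0 1;0 0 0 0 0 0 1;0 0 0 0 0 0 1;0 0 0 0 0 0 1;0 0 0 0 0 0 1;0 0 0 0 0 0 1;0 0 0 0 0 0 1;0 0 0 0 0 0 1"
  squeeze: 40

```text
t: 6.3
ee_pos: [0.5355, 0.2634, 0.0209]
orientation: [-0.0, 0.442, 0.897, -0.0]
contact_force: [-0.6, -0.7, -0.2]
grip_width: 0.016
grip_force: 40.0
```

Request:
jog_arm:
  commands: "0 0 -0.5 0 0 0 1;0 0 -0.8 0 0 0 1;0 0 -0.5 0 0 0 1;0 0 0 0 0 0 1;0 0 0 0 0 0 1"

```text
t: 6.92
ee_pos: [0.5347, 0.2632, 0.1276]
orientation: [-0.001, 0.442, 0.897, -0.001]
contact_force: [0.4, -0.2, -2.1]
grip_width: 0.0158
grip_force: 40.0
```

Run:
```python
from fit import *
p=env.read_camera("top");q=env.read_camera("side");pickle.dump((dict(p),dict(q)),open("s2.pkl","wb"))
st=env.state();print(st["t"],st["ee_pos"],yaw(),st["grip_force"],st["contact_force"],st["ft_torque"])
a=cv2.resize(p["frame"][170:250,120:220],(400,320));b=cv2.resize(q["frame"][110:190,190:290],(400,320));save("lift.png",np.hstack([a,b]))
```

```text
7.025 [0.53444803 0.26313766 0.12700403] 127.52562915129661 39.9986217264086 [ 0.66235974 -0.05996944 -1.8472677 ] [ 0.06488239 -0.16135705 -0.00042708]
```

View pics/lift.png

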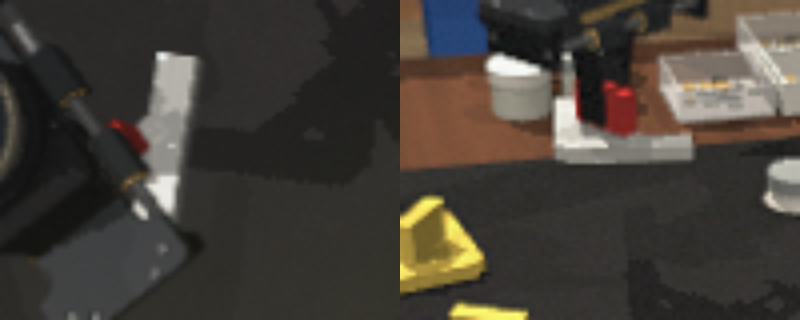

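Run:
```python
from fit import *
from scipy.optimize import least_squares
p,q=pickle.load(open("s2.pkl","rb"))
M=np.array([[110,0,0],[8,0,0.]])/1e3;T=np.array([[110,0,14],[110,22,14.]])/1e3
oq=np.array([[263.2,150],[228.7,150.2]])-.4; op=np.array([[169.7,185],[159.2,183.2]])-.4
f=lambda v,w:np.r_[(proj(q,place(M,v))-oq).ravel()*w[0],(proj(p,place(T,v))-op).ravel()*w[1]]
for w in((1,1),(1,0),(0,1)):
    r=least_squares(lambda v:np.r_[f(v,w),(v[3]-.106)/.002,(v[2]+.131)/.02],[.488,.227,-.13,.106],x_scale=.01)
    v=r.x;g=place(np.array([[.042,.042,.034]]),v)[0];print(w,v.round(4),"grip-TCP",(g-env.state()["ee_pos"]).round(4),r.fun.round(1))
```

```text
(1, 1) [ 0.4865  0.2259 -0.138   0.107 ] grip-TCP [-0.0006 -0.0015  0.014 ] [-0.2 -0.1  2.2  0.6 -0.7  0.4  0.3  1.   0.5 -0.3]
(1, 0) [ 0.4837  0.2292 -0.1336  0.1063] grip-TCP [-0.0036  0.0021  0.0133] [-1.2 -0.3  1.2  0.5 -0.   0.  -0.   0.   0.2 -0.1]
(0, 1) [ 0.4883  0.2251 -0.1319  0.106 ] grip-TCP [ 0.001  -0.0019  0.013 ] [ 0.   0.   0.   0.  -0.5 -0.3  0.5  0.3  0.  -0. ]
```

Request:
jog_arm:
  commands: "-0.3 -0.2 0 0 0 0 1;-0.73 -0.473 0 0 0 0 1;-0.73 -0.473 0 0 0 0 1;-0.73 -0.473 0 0 0 0 1;-0.73 -0.473 0 0 0 0 1;-0.73 -0.473 0 0 0 0 1;-0.73 -0.473 0 0 0 0 1;-0.73 -0.473 0 0 0 0 1;-0.73 -0.473 0 0 0 0 1;-0.5 -0.326 0 0 0 0 1"

```text
t: 8.28
ee_pos: [0.5723, -0.2136, 0.128]
orientation: [-0.0, 0.443, 0.896, -0.0]
contact_force: [-0.3, -0.0, -1.7]
grip_width: 0.0158
grip_force: 40.0
```

Request:
jog_arm:
  commands: "0 0 0 0 0 0 1;0 0 0 0 0 0 1;0 0 0 0 0 0 1"

```text
t: 8.65
ee_pos: [0.5727, -0.2087, 0.1285]
orientation: [-0.001, 0.442, 0.897, 0.0]
contact_force: [0.2, 0.7, -2.1]
grip_width: 0.0158
grip_force: 40.0
```

```bash
cat >> h.py <<'E'
C=np.array([.4957,-.2526]);A=-.131
def where():
    st=env.state();d=st["ee_pos"][:2]-C;c,s=np.cos(A),np.sin(A)
    f=st["contact_force"];rf=lambda v:np.array([c*v[0]+s*v[1],-s*v[0]+c*v[1]])
    print("t",st["t"],"square in sill mm",(rf(d)*1000-42).round(1),"z",st["ee_pos"][2].round(4),"yaw err",(np.radians(yaw()-135)-A).round(4),"F sill axes",rf(f).round(1),f[2].round(1),"Tz",st["ft_torque"].round(2),"grip",st["grip_width"])
def cmd(x,y,z):
    c,s=np.cos(A),np.sin(A);x=(x+42)/1e3;y=(y+42)/1e3
    print("units",go([C[0]+c*x-s*y,C[1]+s*x+c*y,z]))
E
python3 - <<'E'
from h import *
where();cmd(28,10,.036)
E
```

```text
t 8.65 square in sill mm [28.6 11.6] z 0.1285 yaw err 0.0016 F sill axes [0.1 0.7] -2.1 Tz [ 0.05 -0.15 -0.01] grip 0.015757690993670765
units [-0.01 -0.02  1.54]
```

Request:
jog_arm:
  commands: "-0.01 -0.02 0.5 0 0 0 1;0 0 0.5 0 0 0 1;0 0 0.35 0 0 0 1;0 0 0.17 0 0 0 1;0 0 0 0 0 0 1;0 0 0 0 0 0 1"

```text
t: 9.4
ee_pos: [0.5736, -0.2112, 0.0387]
orientation: [0.001, 0.442, 0.897, -0.0]
contact_force: [0.6, 0.4, -1.9]
grip_width: 0.0159
grip_force: 40.0
```

Run:
```python
from h import *
where();cmd(28,1,.036);cmd(28,0,.036);cmd(27,10,.036)
p=env.read_camera("top");q=env.read_camera("side")
a=cv2.resize(p["frame"][150:250,295:395],(400,400));b=cv2.resize(q["frame"][205:305,225:325],(400,400));save("down.png",np.hstack([a,b]))
```

```text
t 9.4 square in sill mm [29.9  9.2] z 0.0387 yaw err 0.0012 F sill axes [0.5 0.4] -1.9 Tz [ 0.06 -0.11 -0.01] grip 0.015928337641334774
units [-0.08 -0.12  0.04]
units [-0.09 -0.13  0.04]
units [ 0.04 -0.02  0.04]
```

View pics/down.png

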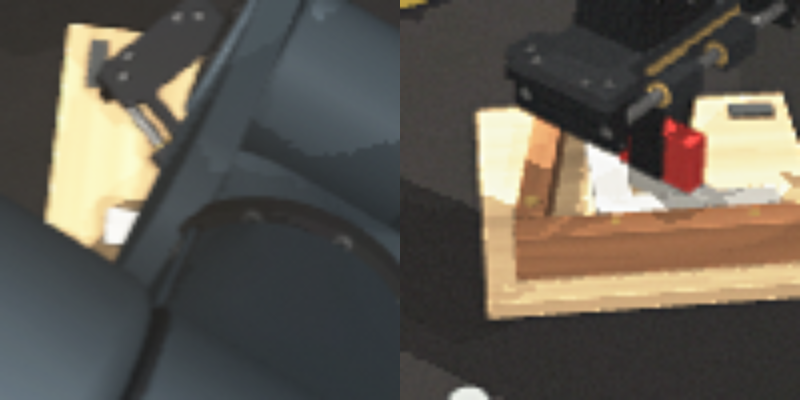

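Request:
jog_arm:
  commands: "-0.025 -0.025 0.02 0 0 0 1;-0.025 -0.025 0.02 0 0 0 1;-0.025 -0.025 0 0 0 0 1;-0.02 -0.02 0 0 0 0 1;0 0 0 0 0 0 1;0 0 0 0 0 0 1"

```text
t: 10.25
ee_pos: [0.5718, -0.2191, 0.0353]
orientation: [-0.0, 0.442, 0.897, 0.0]
contact_force: [-0.5, -0.2, -2.6]
grip_width: 0.0161
grip_force: 40.0
```

```bash
python3 -c "
from h import *
where()"
```

```text
t 10.25 square in sill mm [29.1  1.2] z 0.0353 yaw err 0.0006 F sill axes [-0.5 -0.3] -2.6 Tz [ 0.05 -0.1  -0.01] grip 0.01605354461226356
```

Request:
jog_arm:
  commands: "-0.012 -0.012 0 0 0 0 1;-0.012 -0.012 0 0 0 0 1;0 0 0 0 0 0 1;0 0 0 0 0 0 1"

```text
t: 10.75
ee_pos: [0.5717, -0.2201, 0.0354]
orientation: [-0.0, 0.442, 0.897, 0.001]
contact_force: [2.3, 5.7, -1.9]
grip_width: 0.016
grip_force: 40.0
```

```bash
python3 -c "
from h import *
where()"
```

```text
t 10.75 square in sill mm [29.1  0.1] z 0.0354 yaw err 0.0003 F sill axes [1.5 5.9] -1.9 Tz [ 0.96 -0.42  0.  ] grip 0.01597194137727065
```

Request:
jog_arm:
  commands: "0.03 -0.03 0 0 0 0 1;0.03 -0.03 0 0 0 0 1;0.03 -0.03 0 0 0 0 1;0.03 -0.03 0 0 0 0 1;0 0 0 0 0 0 1"

```text
t: 11.38
ee_pos: [0.562, -0.2189, 0.0353]
orientation: [0.0, 0.442, 0.897, 0.001]
contact_force: [2.6, 3.9, -1.5]
grip_width: 0.0159
grip_force: 40.0
```

```bash
python3 -c "
from h import *
where()"
```

```text
t 11.375 square in sill mm [19.3  0.1] z 0.0353 yaw err 0.0002 F sill axes [2.1 4.2] -1.5 Tz [ 1.04 -0.62  0.02] grip 0.015872327698894708
```

Request:
jog_arm:
  commands: "0.02 -0.02 0 0 0 0 1;0.02 -0.02 0 0 0 0 1;0.02 -0.02 0 0 0 0 1;0.02 -0.02 0 0 0 0 1;0.02 -0.02 0 0 0 0 1;0 0 0 0 0 0 1"

```text
t: 12.12
ee_pos: [0.5553, -0.218, 0.0357]
orientation: [0.002, 0.443, 0.897, 0.001]
contact_force: [5.5, 6.4, -2.6]
grip_width: 0.0157
grip_force: 40.0
```

```bash
python3 -c "
from h import *
where()"
```

```text
t 12.125 square in sill mm [12.5  0.1] z 0.0357 yaw err -0.0005 F sill axes [4.6 7.1] -2.6 Tz [ 1.28 -1.25  0.03] grip 0.015684262122866683
```

Request:
jog_arm:
  commands: "0.02 -0.02 0 0 0 0 1;0.02 -0.02 0 0 0 0 1;0.02 -0.02 0 0 0 0 1;0.02 -0.02 0 0 0 0 1;0 0 0 0 0 0 1"

```text
t: 12.75
ee_pos: [0.5485, -0.2171, 0.0357]
orientation: [0.002, 0.443, 0.897, 0.001]
contact_force: [6.7, 6.9, -1.3]
grip_width: 0.0159
grip_force: 40.0
```

```bash
python3 -c "
from h import *
where()"
```

```text
t 12.75 square in sill mm [5.7 0.1] z 0.0357 yaw err -0.0005 F sill axes [5.7 7.7] -1.3 Tz [ 1.27 -1.22 -0.01] grip 0.015867941850404778
```

Request:
jog_arm:
  commands: "0.012 -0.012 0 0 0 0 1;0.012 -0.012 0 0 0 0 1;0.012 -0.012 0 0 0 0 1;0 0 0 0 0 0 1;0 0 0 0 0 0 1"

```text
t: 13.38
ee_pos: [0.5456, -0.2167, 0.0357]
orientation: [0.002, 0.443, 0.897, 0.001]
contact_force: [6.7, 7.6, -1.8]
grip_width: 0.0158
grip_force: 40.0
```

```bash
python3 -c "
from h import *
where()"
```

```text
t 13.375 square in sill mm [2.8 0.1] z 0.0357 yaw err -0.0005 F sill axes [5.6 8.4] -1.8 Tz [ 1.36 -1.29  0.02] grip 0.01575107201763932
```

Request:
jog_arm:
  commands: "0.012 -0.012 0 0 0 0 1;0.012 -0.012 0 0 0 0 1;0 0 0 0 0 0 1;0 0 0 0 0 0 1"

```text
t: 13.88
ee_pos: [0.5436, -0.2165, 0.0357]
orientation: [0.002, 0.443, 0.897, 0.001]
contact_force: [6.2, 6.8, -1.2]
grip_width: 0.0158
grip_force: 40.0
```

```bash
python3 -c "
from h import *
where()"
```

```text
t 13.875 square in sill mm [0.7 0.1] z 0.0357 yaw err -0.0005 F sill axes [5.3 7.5] -1.2 Tz [ 1.35 -1.3   0.05] grip 0.01576280748421378
```

Request:
jog_arm:
  commands: "0.012 -0.012 0 0 0 0 1;0 0 0 0 0 0 1;0 0 0 0 0 0 1"

```text
t: 14.25
ee_pos: [0.5425, -0.2163, 0.0357]
orientation: [0.002, 0.443, 0.897, 0.001]
contact_force: [6.8, 6.8, -1.0]
grip_width: 0.0159
grip_force: 40.0
```

```bash
python3 -c "
from h import *
where()"
```

```text
t 14.25 square in sill mm [-0.3  0.1] z 0.0357 yaw err -0.0005 F sill axes [5.9 7.7] -1.0 Tz [ 1.37 -1.31  0.02] grip 0.015853898892615476
```

Request:
jog_arm:
  commands: "0.012 -0.012 0 0 0 0 1;0 0 0 0 0 0 1;0 0 0 0 0 0 1"

```text
t: 14.62
ee_pos: [0.5415, -0.2162, 0.0357]
orientation: [0.002, 0.443, 0.897, 0.001]
contact_force: [6.5, 7.0, -2.5]
grip_width: 0.016
grip_force: 40.0
```

```bash
python3 -c "
from h import *
where()"
```

```text
t 14.625 square in sill mm [-1.3  0.1] z 0.0357 yaw err -0.0005 F sill axes [5.6 7.8] -2.5 Tz [ 1.32 -1.26 -0.05] grip 0.016016541432335555
```

Request:
jog_arm:
  commands: "0.012 -0.012 0 0 0 0 1;0 0 0 0 0 0 1;0 0 0 0 0 0 1"

```text
t: 15.0
ee_pos: [0.541, -0.2162, 0.0358]
orientation: [0.003, 0.443, 0.897, 0.001]
contact_force: [6.1, 7.4, -1.4]
grip_width: 0.0158
grip_force: 40.0
```

```bash
python3 -c "
from h import *
where()"
```

```text
t 15.0 square in sill mm [-1.9  0. ] z 0.0358 yaw err -0.0007 F sill axes [5.1 8.1] -1.4 Tz [ 1.38 -1.41  0.05] grip 0.015803369077914197
```

Request:
jog_arm:
  commands: "0.012 -0.012 0 0 0 0 1;0 0 0 0 0 0 1;0 0 0 0 0 0 1"

```text
t: 15.38
ee_pos: [0.5409, -0.2161, 0.0358]
orientation: [0.003, 0.443, 0.897, 0.001]
contact_force: [8.7, 7.8, -3.6]
grip_width: 0.0158
grip_force: 40.0
```

```bash
python3 -c "
from h import *
where()
q=env.read_camera('side');p=env.read_camera('top')
import pickle;pickle.dump((dict(p),dict(q)),open('s3.pkl','wb'))
save('home.png',np.hstack([cv2.resize(p['frame'][150:250,295:395],(400,400)),cv2.resize(q['frame'][205:305,225:325],(400,400),interpolation=cv2.INTER_CUBIC)]))"
```

```text
t 15.375 square in sill mm [-1.9  0.1] z 0.0358 yaw err -0.0009 F sill axes [7.6 8.8] -3.6 Tz [ 1.54 -1.68  0.06] grip 0.01579286050954714
```

View pics/home.png

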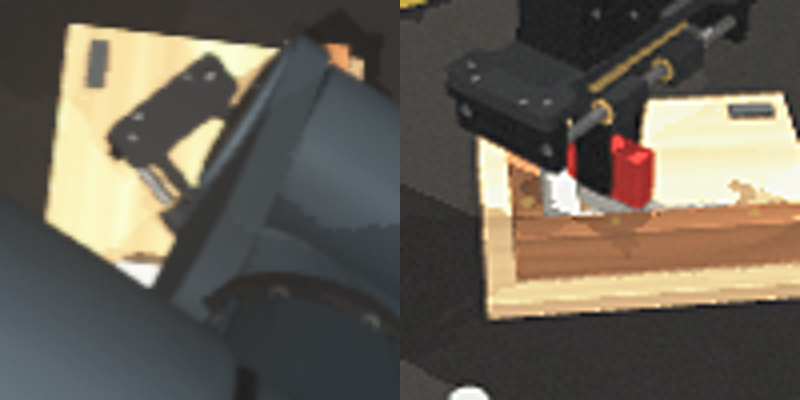

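Request:
jog_arm:
  commands: "0 -0.018 0 0 0 0 1;0 0 0 0 0 0 1;0 0 0 0 0 0 1;0 0 0 0 0 0 1;0 0 0 0 0 0 1;0 0 0 0 0 0 1"

```text
t: 16.23
ee_pos: [0.5408, -0.2162, 0.0359]
orientation: [0.004, 0.443, 0.897, 0.002]
contact_force: [10.7, 10.1, -4.0]
grip_width: 0.016
grip_force: 40.0
```

```bash
python3 -c "
from h import *
where();m=rot(env.state()['orientation']);print('tilt',np.arccos(-m[2,2]))
q=env.read_camera('side')
where()"
```

```text
t 16.225 square in sill mm [-2. -0.] z 0.0359 yaw err -0.0015 F sill axes [ 9.3 11.4] -4.0 Tz [ 1.97 -2.16  0.05] grip 0.01602957479040874
tilt 0.008914467719367668
t 16.275 square in sill mm [-2. -0.] z 0.0359 yaw err -0.0015 F sill axes [ 9.5 11.6] -1.9 Tz [ 1.94 -2.1   0.09] grip 0.016139643406885295
```

Run:
```python
from h import *
import pickle
p,q=pickle.load(open('s3.pkl','rb'))
f=q['frame'].astype(int)
for row in range(242,258,2): print(row,[tuple(f[row,c]) for c in range(250,257)])
for a in(-.05,0,.05):
    c,s=np.cos(A+a),np.sin(A+a)
    P=np.array([[C[0]+c*x-s*y,C[1]+s*x+c*y,.044] for x in(-.018,) for y in(.01,.04,.07,.1,.135)])
    print(a,proj(q,P).round(1).tolist())
```

```text
242 [(np.int64(255), np.int64(235), np.int64(175)), (np.int64(140), np.int64(114), np.int64(87)), (np.int64(79), np.int64(52), np.int64(41)), (np.int64(33), np.int64(34), np.int64(35)), (np.int64(24), np.int64(29), np.int64(31)), (np.int64(34), np.int64(35), np.int64(34)), (np.int64(34), np.int64(34), np.int64(34))]
244 [(np.int64(249), np.int64(246), np.int64(206)), (np.int64(247), np.int64(224), np.int64(165)), (np.int64(243), np.int64(172), np.int64(112)), (np.int64(253), np.int64(187), np.int64(125)), (np.int64(214), np.int64(145), np.int64(98)), (np.int64(108), np.int64(76), np.int64(58)), (np.int64(65), np.int64(49), np.int64(42))]
246 [(np.int64(249), np.int64(247), np.int64(210)), (np.int64(253), np.int64(252), np.int64(207)), (np.int64(138), np.int64(88), np.int64(58)), (np.int64(173), np.int64(114), np.int64(78)), (np.int64(246), np.int64(178), np.int64(118)), (np.int64(240), np.int64(170), np.int64(114)), (np.int64(245), np.int64(175), np.int64(116))]
248 [(np.int64(249), np.int64(249), np.int64(224)), (np.int64(255), np.int64(255), np.int64(224)), (np.int64(129), np.int64
[... 1075 characters left out ...]
64(105), np.int64(74)), (np.int64(160), np.int64(110), np.int64(75)), (np.int64(171), np.int64(128), np.int64(78))]
256 [(np.int64(249), np.int64(250), np.int64(232)), (np.int64(250), np.int64(252), np.int64(233)), (np.int64(253), np.int64(247), np.int64(188)), (np.int64(148), np.int64(96), np.int64(64)), (np.int64(153), np.int64(102), np.int64(70)), (np.int64(157), np.int64(120), np.int64(76)), (np.int64(178), np.int64(144), np.int64(85))]
-0.05 [[253.4, 255.7], [253.4, 247.8], [253.3, 240.3], [253.3, 233.1], [253.3, 225.3]]
0 [[253.2, 255.9], [252.5, 248.0], [251.9, 240.5], [251.3, 233.4], [250.6, 225.6]]
0.05 [[253.0, 256.2], [251.7, 248.3], [250.5, 240.9], [249.3, 233.8], [248.0, 226.0]]
```

```bash
python3 -c "
from h import *
print(env.finish_job())"
```

```text
the job is handed in; nothing more can be done
None
```

I handed the job in at about 16 s of the 40 s limit, with the square still gripped (40 N) and pressed home in the corner at about 9 N toward the side and 11 N toward the sill; the side's angle I could only check coarsely (about 0 to +0.03 rad), and no verdict came back.

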